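# Push the filter tube home in the suction unit's port

## Task

Fit the bench suction unit with its filter tube: fold the unit's tube rest all the way down, lay the tube with the slim plain spigot on it, spigot just at the mouth of the port, and let go of it. Then push it by its end cap, past the seal, until it bottoms in the port; keep off its clear wall once the spigot is in the port. Leave the barbed tube and the other things on the bench where they are.

Things in the scene. Friction and masses are not known exactly. Their poses are not given: they have to be found in the camera images.
- suction_unit: Fixed grey suction unit on a base plate 112 x 264 mm, top at z = 12 mm. Origin on the bench under the tube line; x to the unit's back, y along the tube line away from the port. Tube line (axis of the port and of a tube on the rest): x = 0, z = 68 mm. Housing 108 x 78 mm, 124 high, at y = -186 to -108. Hinge rail 46 high behind the rest at x = 50 to 60, y = -24 to 68 mm.
- port_mouth (a point): Centre of the open mouth of the port, a white push-fit fitting, 33 mm thick, that juts 38 mm from the housing along +y. Axes of suction_unit (y points out of the port). The mouth is a funnel 23 mm wide, narrowing within 5 mm to an 18 mm bore. A seal of sprung segments sits 14 mm inside: passing it takes about 5 to 15 N, then the tube stays where it is left.
- port_floor (a point): Centre of the flat floor of the port's bore, 32 mm inside the mouth; axes of suction_unit. The spigot's tip bottoms here, a hard stop.
- rest (a joint): Hinge of the folding tube rest, rad. 0: folded up, upright; 1.571: all the way down, level, on its stop. The hinge line runs along y at x = 45, z = 37 mm of suction_unit; folding down swings the upper end to the unit's front (-x). Stiff hinge: the rest stays at any angle; about 2 N at its bar moves it.
- rest_bar (a point): Middle of the inner face of the rest's cross bar, on the bar's midline 87 mm from the hinge line and 4 mm off the hinge plane. Bar 62 mm long (y = -9 to 53 mm of suction_unit), 10 mm high, 8 thick, joining the ends of two steel arms. The inner face looks to the back when folded up (then 124 mm above the bench, bar's end at 129) and up when down (then z = 41, x = -42 mm).
- rest_saddles (a point): Point on the axis of a 26 mm tube lying in the rest's two black V saddles, midway between them; with the rest down it is on the tube line. Saddles on the inner faces of the arms, 6 mm wide in y, 24 mm long, at y = 0 and 44 mm of suction_unit, 38 mm free between them, reaching 25 mm out from the hinge plane. With the rest down the arms' top beside the saddles is at z = 41 mm.
- filter_tube: The tube to fit, 171 mm, about 120 g, lying. Clear wall 26 mm diameter (x = -71 to 34 mm), white hex collar 32 across flats (to x = 46), smooth white spigot 16 diameter (to x = 86, last 6 mm tapered), white hex end cap 32 across flats (x = -85 to -71). Origin on the axis halfway along, 16 mm above the bench; x to the spigot. Balance point x = -15 mm.
- spigot_tip (a point): Centre of the flat end of the filter tube's spigot, x = 86 mm; axes of filter_tube. A thin dark ring round the spigot, 32 mm from the tip, comes level with the port's mouth when the tube is home.
- cap_end (a point): Centre of the flat outer face of the filter tube's end cap, x = -85 mm; axes of filter_tube.
- barbed_tube: A shorter look-alike that does not fit: 121 mm long, same clear wall and hexagonal ends (x = -55 to 31 mm), but a ribbed hose barb of 22 mm diameter (x = 31 to 66 mm). Origin on its axis, x along the axis to the barb. Must stay.
- marker: Slim white marker pen with a black cap, 130 mm long, 11 mm wide, lying; origin under its middle, y along it. Bystander.
- stain_bottle: Brown bottle with a red rubber dropper, 43 mm diameter, 112 mm high, standing; origin under its centre. Bystander.
- forceps: Steel forceps, 126 x 12 x 8 mm, lying; origin under the middle, y along it. Bystander.
- coverslip_box: Flat white box, 46 x 62 x 16 mm; origin under its centre. Bystander.
- eyepiece: Black eyepiece with a white band, 34 mm diameter, 48 mm high, standing; origin under its centre. Bystander.
- timer: White timer, 60 x 66 x 18 mm; origin under its centre. Bystander.
- small_bottle: Small brown bottle with a black cap, 26 mm diameter, 52 mm high, standing; origin under its centre. Bystander.
- dropper_bottle: Clear bottle with pink content and a black rubber dropper, 43 mm diameter, 110 mm high, standing; origin under its centre. Bystander.
Mind the look-alikes: they are no part of the job. Leave any yellow look-alike of the filter_tube alone.

How it is judged:
By the outcome, as a careful person would: the job done as asked, in the order asked, and still so for the second after the job is handed in, with the robot touching nothing.
It also fails if it takes over 61 s, if anything falls off the work surface, if the arm or the gripper's body presses on something with over 40 N, if the wrist force passes 120 N, or if a joint passes its speed limit or range.

## Robot

A 6-joint arm with a two-finger parallel gripper is mounted at the origin on a cart in front of the work surface, level with it; the furniture and walls round the work are solid. World frame = base frame: x ahead of the robot, y to its left, z up, the work surface at z = 0. Lengths are in m, angles in degrees, forces in N, time in s.
With the tool pointing down it reaches from about 0.275 to 0.85 m from the base axis. Payload 19 kg.
Tool frame: the origin (TCP) lies where the fingers leave the gripper's body, on its centre line; the fingertips stand 73 mm ahead of it and the grasp point (between the pads) lies 54 mm ahead of it; z points along the fingers, x is the direction in which the jaws open and shut, and the axes are right-handed (so a half turn about z gives the same grasp; the last joint's range is limited). The gripper opens to 85 mm and grips with 20 to 120 N. Pads are 22 mm wide; open, the fingers measure 114 mm over their backs; the gripper's body (76 mm by 85 mm) begins 54 mm behind the grasp point. The pads swing forward as they close: fully open they stand 13 mm farther back than shut.
Start: joints at [57.582, 8.623, 82.357, -0, 89.026, -7.678], TCP at [0.241, 0.522, 0.304] pointing down, gripper open.
Joint ranges: [-160.23, 160.23], [-39.13, 120.54], [6.94, 153.29], [-79.49, 259.48], [9.18, 160.14], [-161.06, 161.06]. Speed limits (degrees/s): [108.29, 108.29, 127.2, 172.46, 172.46, 172.46].

## Interface

Orientations are given as a 3x3 rotation matrix whose columns are the frame's x, y, z axes.
In Python, from bench import telemetry, grab_frame, bot, boxes_of gives the robot as it stands.
- The arm moves only by the tool step_arm, never from a script. Its argument "rows" is a list of rows, each a list of 3 entries, a list of its own where there are three numbers: the opening, from 0 (shut) to 1 (fully open), then the shift along the tool's x, y, z in m, then the turn, a rotation vector about the tool's x, y, z in degrees. A call has 1 to 12 rows; each row shifts and turns the commanded pose from where the row before left it, along the tool's axes as they then stand; what a row does not reach is not made up. A row lasts 1/8 s, in which the tool goes at most 62.5 mm and 10.7 degrees, less where a joint would pass 70% of its speed; a pose out of reach is approached as far as the arm can. A call with a gripper value outside its range is refused whole. The fingers move at their own pace and stop on an object; "grip_force" is the grip in N (left out, the last holds). Time passes only in rows, so rows that do not move let the fingers close. It gives the time, the measured TCP pose, the force and the opening at its end, in the units of the state.
- telemetry.sense(): the state, without advancing time (a new reading comes with each control period).
- grab_frame(name): name is "scene" or "side" or "wrist"; returns a dict with "color" (420x560x3 uint8, red, green, blue), "fx", "fy", "cx", "cy" (pixels), "D" ([k1, k2, p1, p2, k3] as OpenCV has them; the pictures are not rectified), "extrinsics" (4x4, takes a point from camera to world coordinates); the wrist camera has in their place "tool_from_camera" (4x4, takes a point from camera to tool coordinates, whose origin is the TCP and whose axes are the tool frame's). Camera axes: x right, y down, z forward; pixel columns grow to the right and rows downward; lengths in m; the calibration is good to about 2 mm. A picture is of the moment at which its call begins: read the wrist's pose just before it. There is no depth.
- bot.sign_off(): hands the job in, once; it reports no verdict.
Trained networks look in a picture, given as the dict that the camera call returned (one of the last four; its "shot" number tells which), for a name from the list of things; names that differ only in an ending like _2 or _b are one class to them, and where a whole thing is asked for, a point or a joint stands for the part that bears it (a point fixed in the world has none). Each returns a list of dicts, best first, with "p" (0 to 1); they miss things now and then, are a little off and sometimes report something else, mostly with a low value. They report only what shows in the picture. A call takes as long as a camera call. They do not tell look-alikes from the thing itself.
- boxes_of(label, picture): "extent" ([left, top, right, bottom] in pixels, round what is visible of it).
The state is a dict: "time_s": time; "qpos": joint angles; "joint_velocities": joint speeds; "tau": joint torques, N m; "tcp_pos": TCP position; "eef_rot": TCP orientation; "contact_force": force on the tool from outside, world axes, zero at the start; "wrist_torque": the same for the moment, N m; "finger_gap": opening from 0.0 (shut) to 1.0 (fully open).
Only numpy, scipy, OpenCV 4.12 (cv2) and the standard library are available. Lean on these libraries where they do the work, as an engineer would, in place of code of your own. Each camera call takes 0.05 s, during which the arm holds its last target.

## Working session

There is one attempt and no reset: what is moved stays moved. The work goes in short steps, Python scripts to look and compute and a tool call to move; the robot and the scene stay as the last step left them, time stands still between calls to the robot, and variables do not carry over. Pictures are saved under pics/ and viewed, and the job is handed in when it is done.

Besides the shell and the picture viewer there is one more tool, called after "Emit:" as name(argument=value, ...) on one line, values as JSON. step_arm: Moves the arm, as the interface text tells. Its arguments: {"type":"object","properties":{"rows":{"type":"array"},"grip_force":{"type":"number"}},"required":["rows"]}

```bash
ls; mkdir -p pics; cat > h.py <<'E'
import numpy as np, cv2
from bench import telemetry, grab_frame, bot, boxes_of
def save(f,n): cv2.imwrite('pics/%s.png'%n, cv2.cvtColor(f['color'],cv2.COLOR_RGB2BGR))
E
python3 - <<'E'
from h import *
import pickle
print(telemetry.sense())
for n in ['scene','side','wrist']:
    f=grab_frame(n); save(f,n+'0'); pickle.dump(f,open(n+'0.pkl','wb'))
    print(n,{k:(np.round(v,3).tolist() if k!='color' else 0) for k,v in f.items()})
E
```

```text
pics
{'time_s': 0.0, 'qpos': array([ 5.75834179e+01,  8.65024195e+00,  8.23917720e+01, -2.26672021e-03,
        8.90249062e+01, -7.67740993e+00]), 'joint_velocities': array([-0.05271725, -0.03810836,  0.0435248 , -0.04421505, -0.08620296,
       -0.09390836]), 'tau': array([-4.41295879e-05, -7.13040662e+01, -5.70895243e+01, -1.86167840e-04,
        8.61141190e-03, -4.94939206e-05]), 'tcp_pos': array([0.24057473, 0.52208886, 0.30329317]), 'eef_rot': array([[ 4.18487132e-01,  9.08222533e-01, -5.92727208e-04],
       [ 9.08221982e-01, -4.18487535e-01, -1.00718014e-03],
       [-1.16279265e-03, -1.16835952e-04, -9.99999317e-01]]), 'contact_force': array([-0.83289734,  0.16837178,  0.65281084]), 'wrist_torque': array([-0.04597842,  0.00673307,  0.01025479]), 'finger_gap': 1.0015334202450186}
scene {'color': 0, 'fx': 446.785, 'fy': 446.785, 'cx': 268.414, 'cy': 205.973, 'D': [-0.002, 0.0, 0.0, 0.0, 0.0], 'extrinsics': [[0.788, -0.372, 0.49, -0.028], [-0.615, -0.449, 0.649, -0.587], [-0.022, -0.813, -0.583, 0.748], [0.0, 0.0, 0.0, 1.0]], 'shot': 1}
side {'color': 0, 'fx': 522.192, 'fy': 522.192, 'cx': 280.394, 'cy': 213.889, 'D': [0.031, 0.0, 0.0, 0.0, 0.0], 'extrinsics': [[0.999, -0.008, 0.04, 0.463], [-0.038, -0.54, 0.841, -1.096], [0.014, -0.842, -0.54, 0.873], [0.0, 0.0, 0.0, 1.0]], 'shot': 2}
wrist {'color': 0, 'fx': 299.131, 'fy': 299.131, 'cx': 279.477, 'cy': 206.203, 'D': [-0.042, 0.0, 0.0, 0.0, 0.0], 'tool_from_camera': [[1.0, -0.001, 0.0, -0.001], [0.001, 0.951, 0.31, -0.08], [-0.001, -0.31, 0.951, -0.07], [0.0, 0.0, 0.0, 1.0]], 'shot': 3}
```

View pics/scene0.png

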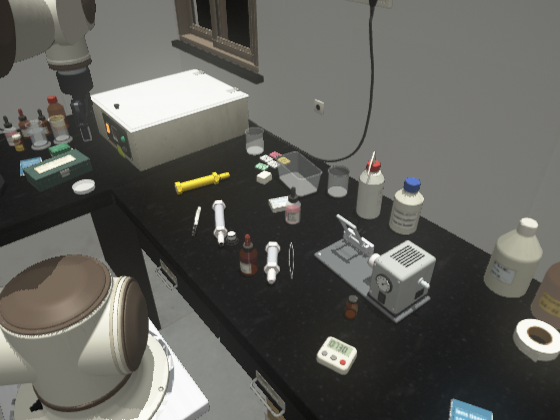

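View pics/side0.png

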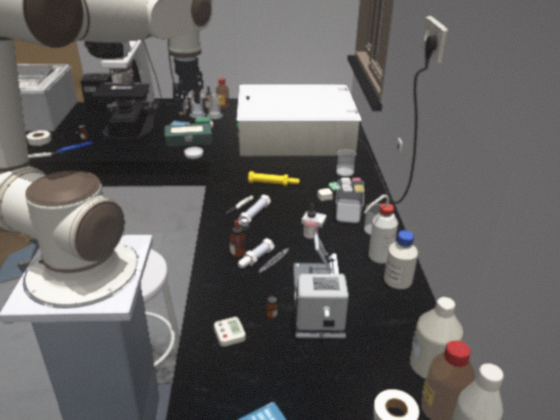

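View pics/wrist0.png

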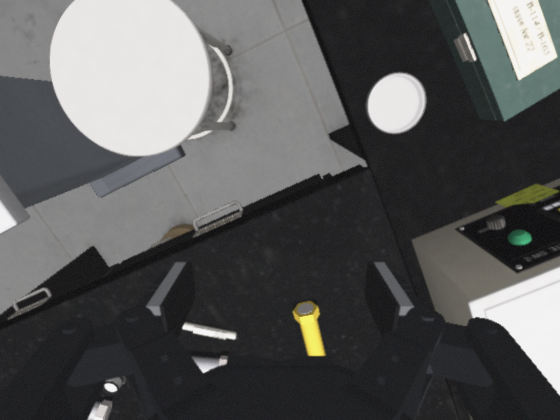

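```bash
python3 - <<'E'
import cv2
a=cv2.imread('pics/scene0.png');b=cv2.imread('pics/side0.png')
c=a[180:340,170:450]; cv2.imwrite('pics/c1.png',cv2.resize(c,None,fx=2.8,fy=2.8,interpolation=cv2.INTER_CUBIC))
c=b[180:350,210:370]; cv2.imwrite('pics/c2.png',cv2.resize(c,None,fx=3.5,fy=3.5,interpolation=cv2.INTER_CUBIC))
E
```

```text
(no output)
```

View pics/c1.png

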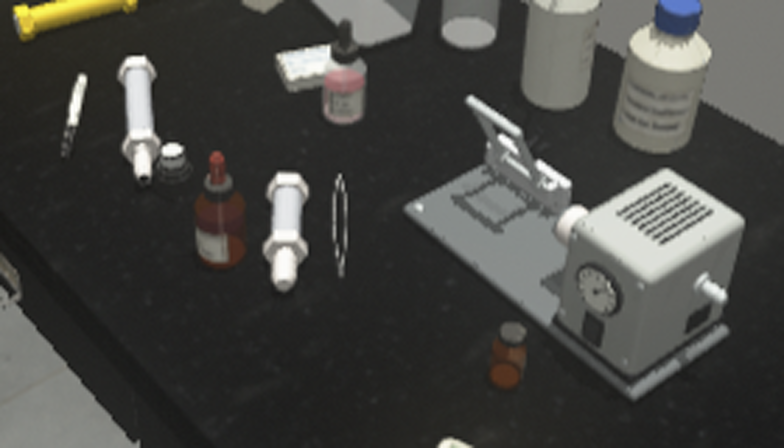

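View pics/c2.png

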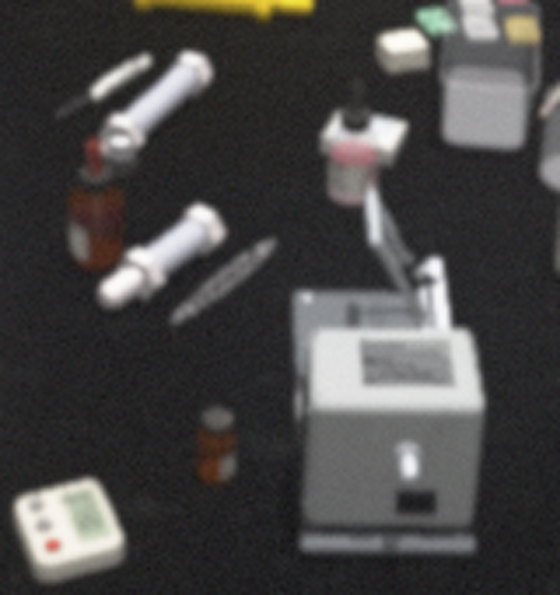

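```bash
cat >> h.py <<'E'
def ray(f,px,T=None):
    K=np.array([[f['fx'],0,f['cx']],[0,f['fy'],f['cy']],[0,0,1]])
    p=cv2.undistortPoints(np.array([[px]],float),K,np.array(f['D'],float))[0,0]
    T=np.array(f['extrinsics']) if T is None else T
    d=T[:3,:3]@np.array([p[0],p[1],1]); return T[:3,3],d
def atz(f,px,z,T=None):
    o,d=ray(f,px,T); return o+d*(z-o[2])/d[2]
def proj(f,P,T=None):
    T=np.array(f['extrinsics']) if T is None else T
    K=np.array([[f['fx'],0,f['cx']],[0,f['fy'],f['cy']],[0,0,1]])
    P=np.atleast_2d(np.array(P,float)); Ti=np.linalg.inv(T)
    c=P@Ti[:3,:3].T+Ti[:3,3]
    return cv2.projectPoints(c,np.zeros(3),np.zeros(3),K,np.array(f['D'],float))[0][:,0]
def wristT(f,s):
    T=np.eye(4);T[:3,:3]=s['eef_rot'];T[:3,3]=s['tcp_pos'];return T@np.array(f['tool_from_camera'])
E
python3 - <<'E'
from h import *
import pickle
f=pickle.load(open('scene0.pkl','rb'));g=pickle.load(open('side0.pkl','rb'))
c=lambda x,y:(170+x/2.8,180+y/2.8)
d=lambda x,y:(210+x/3.5,180+y/3.5)
for n,p,z in [('plate corner',c(405,210),.012),('plate frontcorner',c(632,385),.012),('tip',c(142,178),.016),('capend',c(136,66),.016),('btip',c(284,280),.016),('bcap',c(288,180),.016),('port',c(567,222),.068),('barL',c(470,102),.12),('barR',c(532,145),.12),('eyep',c(173,150),.048),('marker',c(75,115),.005),('stain',c(222,250),0)]:
    print(n,np.round(p),np.round(atz(f,p,z),3))
for n,p,z in [('plate corner',d(293,293),.012),('plate fr',d(302,540),.012),('capend',d(200,65),.016),('btip',d(110,290),.016),('bcap',d(212,220),.016),('bar',d(372,215),.12)]:
    print(n,np.round(p),np.round(atz(g,p,z),3))
E
```

```text
plate corner [315. 255.] [ 0.551 -0.002  0.012]
plate frontcorner [396. 318.] [ 0.55  -0.251  0.012]
tip [221. 244.] [0.394 0.176 0.016]
capend [219. 204.] [0.485 0.327 0.016]
btip [271. 280.] [ 0.414 -0.005  0.016]
bcap [273. 244.] [0.494 0.09  0.016]
port [372. 259.] [ 0.597 -0.138  0.068]
barL [338. 216.] [ 0.598 -0.024  0.12 ]
barR [360. 232.] [ 0.596 -0.095  0.12 ]
eyep [232. 234.] [0.418 0.157 0.048]
marker [197. 221.] [0.402 0.309 0.005]
stain [249. 269.] [0.405 0.069 0.   ]
plate corner [294. 264.] [ 0.553 -0.001  0.012]
plate fr [296. 334.] [ 0.544 -0.256  0.012]
capend [267. 199.] [0.488 0.329 0.016]
btip [241. 263.] [0.414 0.    0.016]
bcap [271. 243.] [0.493 0.089 0.016]
bar [316. 241.] [ 0.603 -0.051  0.12 ]
```

```bash
cat >> h.py <<'E'
from scipy.spatial.transform import Rotation as R
def Rdown(yaw):
    a=np.radians(yaw);x=np.array([np.cos(a),np.sin(a),0]);z=np.array([0,0,-1.]);return np.c_[x,np.cross(z,x),z]
def plan(P,Rt,n,P0=None,R0=None):
    s=telemetry.sense()
    P0=s['tcp_pos'] if P0 is None else P0; R0=s['eef_rot'] if R0 is None else R0
    w=R.from_matrix(R0.T@Rt).as_rotvec(); Rc=R0.copy(); st=R.from_rotvec(w/n).as_matrix()
    print('turn/row deg',np.round(np.degrees(w/n),2))
    for i in range(n):
        print(np.round(Rc.T@(np.array(P)-P0)/n,4).tolist()); 
        Rc=Rc@st
        if np.linalg.norm(w)<1e-3: break
E
python3 - <<'E'
from h import *
plan([.445,.257,.30],Rdown(-31.5),10)
E
```

```text
turn/row deg [0.   0.   9.68]
[-0.0155, 0.0297, 0.0004]
[-0.0103, 0.0318, 0.0004]
[-0.0048, 0.0331, 0.0003]
[0.0008, 0.0335, 0.0003]
[0.0064, 0.0329, 0.0003]
[0.0119, 0.0313, 0.0003]
[0.017, 0.0289, 0.0003]
[0.0216, 0.0256, 0.0003]
[0.0256, 0.0216, 0.0003]
[0.0288, 0.017, 0.0003]
```

Emit:
step_arm(rows=[[1,[-0.0155,0.0297,0],[0,0,9.68]],[1,[-0.0103,0.0318,0],[0,0,9.68]],[1,[-0.0048,0.0331,0],[0,0,9.68]],[1,[0.0008,0.0335,0],[0,0,9.68]],[1,[0.0064,0.0329,0],[0,0,9.68]],[1,[0.0119,0.0313,0],[0,0,9.68]],[1,[0.017,0.0289,0],[0,0,9.68]],[1,[0.0216,0.0256,0],[0,0,9.68]],[1,[0.0256,0.0216,0],[0,0,9.68]],[1,[0.0288,0.017,0],[0,0,9.68]],[1,[0,0,0],[0,0,0]],[1,[0,0,0],[0,0,0]]])

```text
time_s: 1.65
tcp_pos: [0.4449, 0.2572, 0.3037]
eef_rot: [[0.853, -0.522, -0.0], [-0.522, -0.853, 0.0], [-0.0, 0.0, -1.0]]
contact_force: [1.3, 0.1, 0.1]
finger_gap: 1.002
```

```bash
cat >> h.py <<'E'
import pickle
def shot(n,cam='wrist'):
    s=telemetry.sense();f=grab_frame(cam);f['s']=s
    if cam=='wrist': f['extrinsics']=wristT(f,s)
    save(f,n);pickle.dump(f,open(n+'.pkl','wb'));print(n,s['time_s'],np.round(s['tcp_pos'],4),np.round(s['contact_force'],1),s['finger_gap']);return f
def ld(n): return pickle.load(open(n+'.pkl','rb'))
E
python3 - <<'E'
from h import *
f=shot('w1'); print(boxes_of('filter_tube',f)[:3],boxes_of('suction_unit',f)[:2])
E
```

```text
w1 1.65 [0.4449 0.2572 0.3037] [1.3 0.1 0.1] 1.0024143140080077
[{'extent': [258.0, 112.0, 294.9, 252.7], 'p': 0.97}, {'extent': [440.1, 251.9, 560.0, 397.9], 'p': 0.69}, {'extent': [149.2, 0.0, 223.3, 31.4], 'p': 0.65}] [{'extent': [441.0, 252.2, 560.0, 393.8], 'p': 0.82}, {'extent': [342.4, 263.5, 371.7, 343.3], 'p': 0.6}]
```

View pics/w1.png

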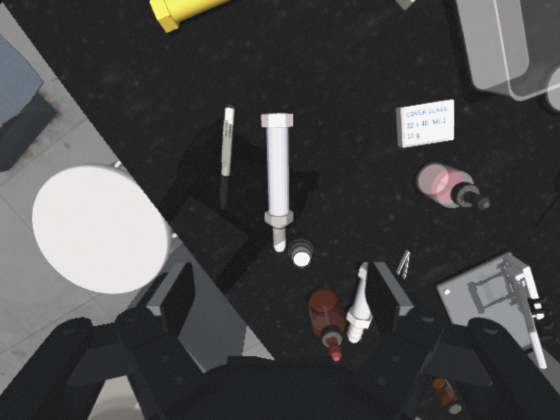

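```bash
python3 - <<'E'
from h import *
a=cv2.imread('pics/w1.png')
cv2.imwrite('pics/c3.png',cv2.resize(a[100:360,210:400],None,fx=2.9,fy=2.9,interpolation=cv2.INTER_CUBIC)[:754,:560])
cv2.imwrite('pics/c3.png',cv2.resize(a[100:265,210:320],None,fx=3.6,fy=3.6,interpolation=cv2.INTER_CUBIC))
cv2.imwrite('pics/c4.png',cv2.resize(a[240:400,420:560],None,fx=3.6,fy=3.6,interpolation=cv2.INTER_CUBIC))
E
```

```text
(no output)
```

View pics/c3.png

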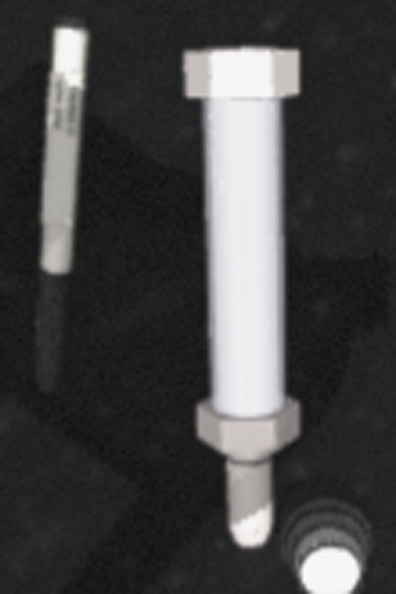

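View pics/c4.png

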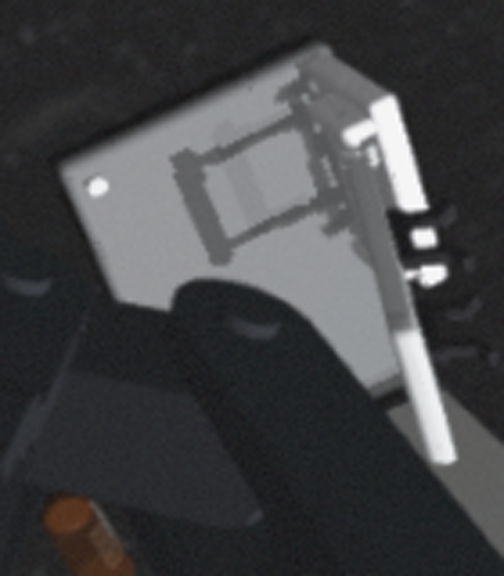

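```bash
python3 - <<'E'
from h import *
f=ld('w1'); c=lambda x,y:(210+x/3.6,100+y/3.6)
a=atz(f,c(243,105),.016);b=atz(f,c(248,405),.016);print(a,b)
d=(b-a)[:2];d/=np.linalg.norm(d);print('dir',d,'yaw tool',np.degrees(np.arctan2(d[1],d[0]))+90)
cap=atz(f,c(242,48),.03);tip=atz(f,c(249,547),.018); capfront=atz(f,c(242,98),.026); col=atz(f,c(247,415),.026)
for n,p in [('cap',cap),('tip',tip),('capfront',capfront),('col',col)]:
    s=(p-a)[:2]@d; print(n,p,'along',s,'off',np.cross(d,(p-a)[:2]))
E
```

```text
[0.47214244 0.30714868 0.016     ] [0.41985112 0.21886217 0.016     ]
dir [-0.50961047 -0.86040524] yaw tool -30.63788678342864
cap [0.48134376 0.3224911  0.03      ] along -0.017889788734961398 off 9.820436679977042e-05
tip [0.39175293 0.17237547 0.018     ] along 0.15692690265826056 off -0.0004857175403232272
capfront [0.47338306 0.30962676 0.026     ] along -0.0027643915837229274 off -0.00019541827400595176
col [0.41950761 0.2189073  0.026     ] along 0.10274659655524054 off -0.00031855077940890625<stdin>:7: DeprecationWarning: Arrays of 2-dimensional vectors are deprecated. Use arrays of 3-dimensional vectors instead. (deprecated in NumPy 2.0)
```

```bash
python3 - <<'E'
from h import *
plan([.6,.06,.30],Rdown(0),5)
E
```

```text
turn/row deg [-0.    0.   -6.29]
[0.0471, 0.0175, 0.0008]
[0.0449, 0.0226, 0.0008]
[0.0422, 0.0274, 0.0008]
[0.0389, 0.0318, 0.0008]
[0.0352, 0.0359, 0.0008]
```

Emit:
step_arm(rows=[[0,[0.0471,0.0175,0.001],[0,0,-6.29]],[0,[0.0449,0.0226,0.001],[0,0,-6.29]],[0,[0.0422,0.0274,0.001],[0,0,-6.29]],[0,[0.0389,0.0318,0.001],[0,0,-6.29]],[0,[0.0352,0.0359,0],[0,0,-6.29]],[0,[0,0,0],[0,0,0]],[0,[0,0,0],[0,0,0]]])

```text
time_s: 2.68
tcp_pos: [0.5998, 0.0597, 0.2997]
eef_rot: [[1.0, -0.002, -0.001], [-0.002, -1.0, 0.0], [-0.001, -0.0, -1.0]]
contact_force: [-0.5, 0.8, 0.4]
finger_gap: -0.002
```

```bash
python3 - <<'E'
from h import *
f=shot('w2')
a=f['color'][:,:,::-1]
cv2.imwrite('pics/w2c.png',cv2.resize(a[200:400,180:420],None,fx=3,fy=3,interpolation=cv2.INTER_CUBIC))
E
```

```text
w2 2.675 [0.5998 0.0597 0.2997] [-0.5  0.8  0.4] -0.0024548368529371243
```

View pics/w2.png

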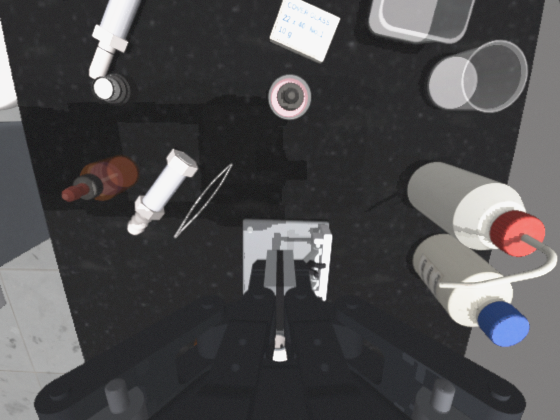

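View pics/w2c.png

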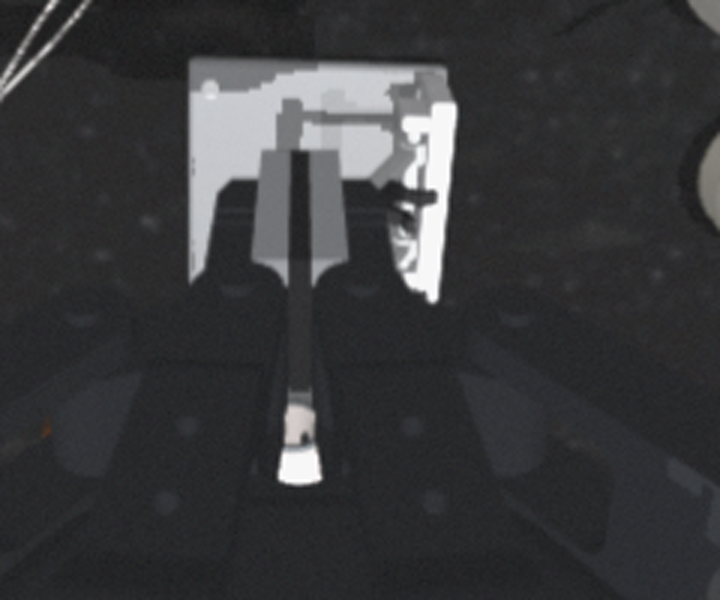

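```bash
cat > ov.py <<'E'
from h import *
def model(th):
    L=[]
    def box(x0,x1,y0,y1,z0,z1):
        c=[[x,y,z] for x in(x0,x1) for y in (y0,y1) for z in (z0,z1)]
        for i in range(8):
            for j in range(i+1,8):
                if sum(a!=b for a,b in zip(c[i],c[j]))==1: L.append((c[i],c[j]))
    box(-52,60,-186,78,12,12.01); box(50,60,-24,68,12,46)
    box(-54,54,-186,-108,12,124)
    def r(d,o,y): return [45-d*np.sin(th)+o*np.cos(th),y,37+d*np.cos(th)+o*np.sin(th)]
    for y in(-9,53):
        pts=[r(82,4,y),r(92,4,y),r(92,-4,y),r(82,-4,y)]
        for i in range(4): L.append((pts[i],pts[(i+1)%4]))
    for q in [(82,4),(92,4),(92,-4),(82,-4)]: L.append((r(*q,-9),r(*q,53)))
    for y in (0,44): L.append((r(0,4,y),r(82,4,y))); 
    t=np.linspace(0,6.3,25)
    for a,b in zip(t[:-1],t[1:]): L.append(([11.5*np.cos(a),-70,68+11.5*np.sin(a)],[11.5*np.cos(b),-70,68+11.5*np.sin(b)])); L.append(([16.5*np.cos(a),-70,68+16.5*np.sin(a)],[16.5*np.cos(b),-70,68+16.5*np.sin(b)]))
    return L
def ov(n,crop,sc,ox,oy,yaw,th,out):
    f=ld(n);x0,y0,x1,y1=crop
    im=cv2.resize(np.ascontiguousarray(f['color'][y0:y1,x0:x1,::-1]),None,fx=sc,fy=sc,interpolation=cv2.INTER_CUBIC)
    a=np.radians(yaw);Rz=np.array([[np.cos(a),-np.sin(a),0],[np.sin(a),np.cos(a),0],[0,0,1]])
    for p,q in model(th):
        P=np.array([p,q])/1000@Rz.T+[ox,oy,0]
        uv=(proj(f,P)-[x0,y0]+.5)*sc
        cv2.line(im,tuple(int(v) for v in uv[0]),tuple(int(v) for v in uv[1]),(0,255,0),1,cv2.LINE_AA)
    return im
E
python3 - <<'E'
from ov import *
p=(.603,-.080,0,.5)
a=ov('scene0',(300,190,450,330),3,*p,'');b=ov('side0',(270,220,370,350),3,*p,'')
h=max(a.shape[0],b.shape[0]);z=np.zeros((h,a.shape[1]+b.shape[1],3),np.uint8);z[:a.shape[0],:a.shape[1]]=a;z[:b.shape[0],a.shape[1]:]=b
cv2.imwrite('pics/o1.png',z)
a=ov('w1',(420,240,560,400),2.8,*p,'');b=ov('w2',(230,200,360,360),2.8,*p,'')
cv2.imwrite('pics/o2.png',np.hstack([a,b]))
E
```

```text
(no output)
```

View pics/o1.png

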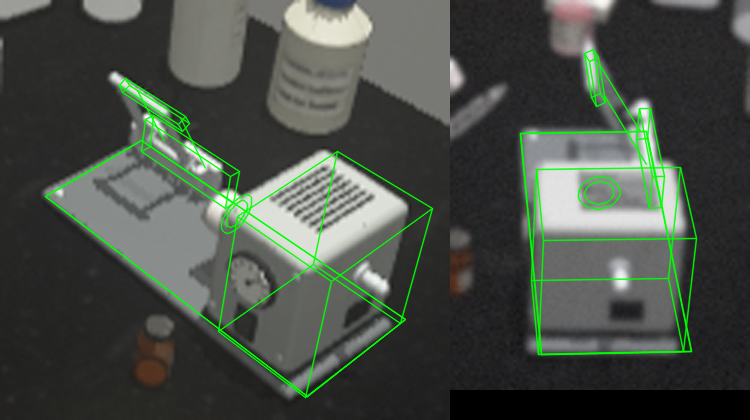

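View pics/o2.png

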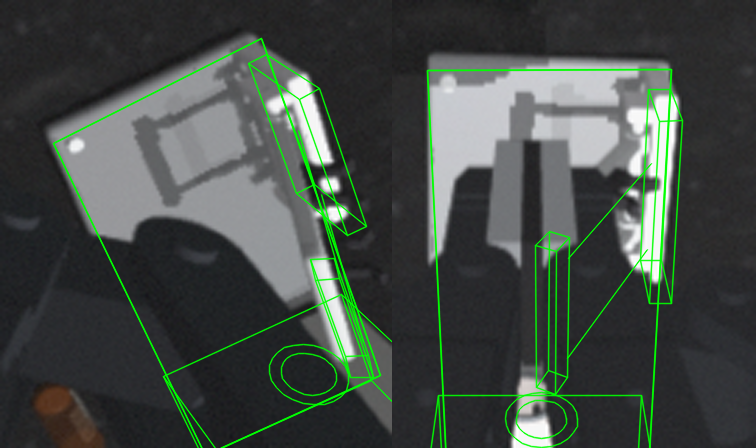

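```bash
cat > fit.py <<'E'
from h import *
from scipy.optimize import least_squares
sc=lambda x,y:(300+x/3-.5,190+y/3-.5); sd=lambda x,y:(270+(x-450)/3-.5,220+y/3-.5)
w1=lambda x,y:(420+x/2.8-.5,240+y/2.8-.5); w2=lambda x,y:(230+(x-392)/2.8-.5,200+y/2.8-.5)
def r(th,d,o,y): return [45-d*np.sin(th)+o*np.cos(th),y,37+d*np.cos(th)+o*np.sin(th)]
picks=[('scene0',sc(45,193),lambda t:[-52,78,12]),('scene0',sc(291,388),lambda t:[-52,-186,12]),
('scene0',sc(111,76),lambda t:r(t,92,0,53)),('scene0',sc(190,122),lambda t:r(t,92,0,-9)),
('side0',sd(520,133),lambda t:[-52,78,12]),('side0',sd(588,42),lambda t:r(t,92,4,53)),
('w1',w1(47,130),lambda t:[-52,78,12]),('w1',w1(250,36),lambda t:[60,78,12]),
('w2',w2(428,56),lambda t:[-52,78,12]),('w2',w2(670,63),lambda t:[60,78,12]),
('w2',w2(656,95),lambda t:[50,68,46]),('w2',w2(678,95),lambda t:[60,68,46])]
F={n:ld(n) for n in ['w1','w2']}
for n in('scene0','side0'):F[n]=pickle.load(open(n+'.pkl','rb'))
def res(p):
    a=p[2];Rz=np.array([[np.cos(a),-np.sin(a),0],[np.sin(a),np.cos(a),0],[0,0,1]]);o=[]
    for n,uv,fn in picks: o.append(proj(F[n],Rz@(np.array(fn(p[3]))/1000)+[p[0],p[1],0])[0]-uv)
    return np.concatenate(o)
s=least_squares(res,[.603,-.078,0,.5],loss='soft_l1');print(np.round(s.x,4),np.degrees(s.x[2]))
for (n,uv,fn),e in zip(picks,res(s.x).reshape(-1,2)):print(n,np.round(uv),np.round(e,1))
E
python3 fit.py
```

```text
[ 0.6015 -0.0718 -0.0014  0.5095] -0.08117568869767212
scene0 [314. 254.] [-2.7 -0.3]
scene0 [396. 319.] [1.6 0.8]
scene0 [336. 215.] [0.7 0.9]
scene0 [363. 230.] [-6.  -1.6]
side0 [293. 264.] [-0.5 -1.8]
side0 [316. 234.] [0.5 0.8]
w1 [436. 286.] [-0.8  1.2]
w1 [509. 252.] [ 1.3 -3. ]
w2 [242. 220.] [-1.6 -1. ]
w2 [329. 222.] [-0.2 -3.5]
w2 [324. 233.] [0.3 3.1]
w2 [332. 233.] [1. 3.]
```

```bash
sed -i 's/lambda t:\[-52,78,12\]/lambda t:[-52+DX,78+DY,12]/; s/lambda t:\[60,78,12\]/lambda t:[60+DX,78+DY,12]/; s/lambda t:\[-52,-186,12\]/lambda t:[-52+DX,-186+DY,12]/' fit.py
sed -i "s/^def res(p):/def res(p):\n    global DX,DY\n    DX,DY=p[4]*1000,p[5]*1000/; s/\[.603,-.078,0,.5\]/[.603,-.078,0,.5,0,0]/" fit.py
sed -i 's/DX,78/DX,78/g' fit.py; grep -n "78,12" fit.py; python3 fit.py
```

```text
[ 0.5992 -0.0674 -0.0238  0.498   0.0015 -0.0071] -1.3661190122344313
scene0 [314. 254.] [-2.  -0.1]
scene0 [396. 319.] [0.6 2.4]
scene0 [336. 215.] [-0.7 -0.1]
scene0 [363. 230.] [-7.9 -2.4]
side0 [293. 264.] [-0.2 -1.4]
side0 [316. 234.] [ 0.3 -0.4]
w1 [436. 286.] [0.1 1.7]
w1 [509. 252.] [ 2.7 -1.1]
w2 [242. 220.] [-0.9  0.2]
w2 [329. 222.] [ 0.3 -0.6]
w2 [324. 233.] [-0.2  0.5]
w2 [332. 233.] [0.5 0.7]
```

Emit:
step_arm(rows=[[0,[0.016,0.054,0],[0,0,0]],[0,[0.016,0.054,0],[0,0,0]],[0,[0,0,0.04],[0,0,0]],[0,[0,0,0.045],[0,0,0]],[0,[0,0,0.042],[0,0,0]],[0,[0,0,0],[0,0,0]]])

```text
time_s: 3.48
tcp_pos: [0.6305, -0.0475, 0.1706]
eef_rot: [[1.0, -0.0, -0.005], [-0.0, -1.0, 0.001], [-0.005, -0.001, -1.0]]
contact_force: [-0.5, 0.3, -0.5]
finger_gap: -0.002
```

```bash
python3 - <<'E'
from h import *
f=shot('w3')
for n in('scene','side'): 
    g=shot(n+'3',n)
    a=g['color'][:,:,::-1]; a=a[170:340,300:460] if n=='scene' else a[200:360,260:390]
    cv2.imwrite('pics/%s3c.png'%n,cv2.resize(a,None,fx=3.4,fy=3.4,interpolation=cv2.INTER_CUBIC))
E
```

```text
w3 3.475 [ 0.6305 -0.0475  0.1706] [-0.5  0.3 -0.5] -0.002056342338919276
scene3 3.525 [ 0.6315 -0.0479  0.1732] [0.2 0.2 1.3] 0.000851263434523332
side3 3.575 [ 0.6322 -0.0482  0.1747] [ 0.6 -0.4  0.6] -0.002544011495906007
```

View pics/scene3c.png

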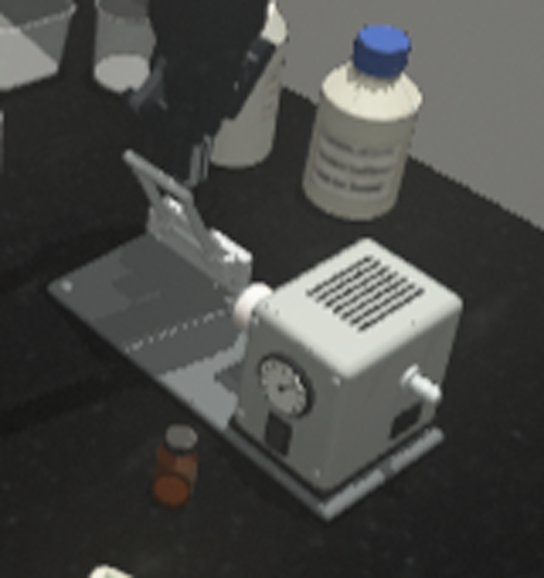

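View pics/side3c.png

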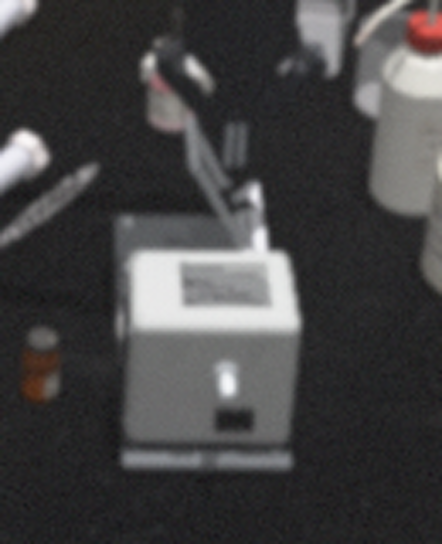

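Emit:
step_arm(rows=[[0,[-0.013,0,0],[0,0,0]],[0,[-0.013,0,0],[0,0,0]],[0,[-0.012,0,-0.001],[0,0,0]],[0,[-0.0115,0,0.0133],[0,0,0]],[0,[-0.0088,0,0.0153],[0,0,0]],[0,[-0.0054,0,0.0167],[0,0,0]],[0,[-0.002,0,0.008],[0,0,0]],[0,[0,0,0.006],[0,0,0]],[0,[0,0,0],[0,0,0]],[0,[0,0,0],[0,0,0]]])

```text
time_s: 4.88
tcp_pos: [0.5665, -0.0489, 0.1149]
eef_rot: [[1.0, -0.002, 0.0], [-0.002, -1.0, -0.0], [0.0, 0.0, -1.0]]
contact_force: [1.2, 0.6, 0.8]
finger_gap: -0.001
```

```bash
python3 - <<'E'
from h import *
for n in('scene','side'): 
    g=shot(n+'4',n)
    a=g['color'][:,:,::-1]; a=a[170:340,300:460] if n=='scene' else a[200:360,260:390]
    cv2.imwrite('pics/%s4c.png'%n,cv2.resize(a,None,fx=3.4,fy=3.4,interpolation=cv2.INTER_CUBIC))
E
```

```text
scene4 4.875 [ 0.5665 -0.0489  0.1149] [1.2 0.6 0.8] -0.0006525965852123281
side4 4.925 [ 0.5665 -0.0489  0.1149] [-1.   0.2 -0.8] -0.0001868916867587753
```

View pics/scene4c.png

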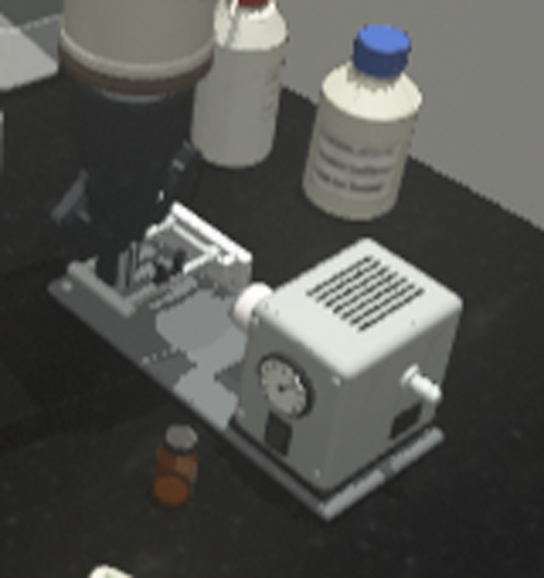

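View pics/side4c.png

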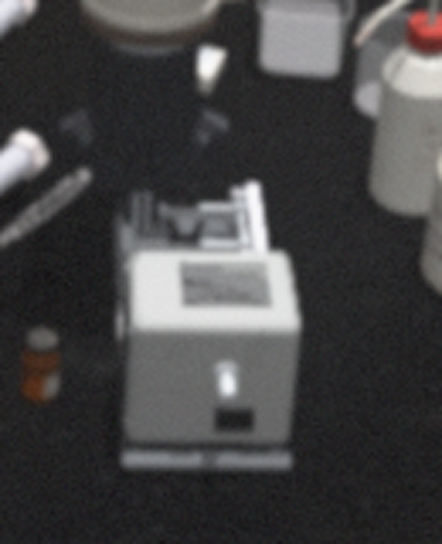

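Emit:
step_arm(rows=[[0,[0,0,0.002],[0,0,0]],[0,[0,0,0.002],[0,0,0]],[0,[0,0,0],[0,0,0]],[0,[0,0,0],[0,0,0]]])

```text
time_s: 5.48
tcp_pos: [0.5667, -0.0489, 0.1129]
eef_rot: [[1.0, -0.001, 0.002], [-0.001, -1.0, -0.001], [0.002, 0.001, -1.0]]
contact_force: [-11.4, 2.6, 31.1]
finger_gap: -0.003
```

Emit:
step_arm(rows=[[0,[0,0,-0.03],[0,0,0]],[0.3,[0,0,-0.06],[0,0,0]],[0.6,[0.01,-0.03,-0.06],[0,0,0]],[1,[0.01,-0.05,-0.06],[0,0,0]],[1,[0.013,-0.05,-0.05],[0,0,0]],[1,[0,-0.01,-0.02],[0,0,0]],[1,[0,0,0],[0,0,0]],[1,[0,0,0],[0,0,0]],[1,[0,0,0],[0,0,0]]])

```text
time_s: 6.6
tcp_pos: [0.5947, 0.0712, 0.3657]
eef_rot: [[1.0, -0.003, -0.002], [-0.003, -1.0, -0.0], [-0.002, 0.0, -1.0]]
contact_force: [-0.3, 0.1, 0.2]
finger_gap: 0.999
```

```bash
python3 - <<'E'
from h import *
f=shot('w5')
a=f['color'][:,:,::-1]
cv2.imwrite('pics/w5c.png',cv2.resize(a[200:360,190:370],None,fx=3.6,fy=3.6,interpolation=cv2.INTER_CUBIC))
g=shot('scene5','scene')
a=g['color'][:,:,::-1][190:340,300:460]
cv2.imwrite('pics/scene5c.png',cv2.resize(a,None,fx=4,fy=4,interpolation=cv2.INTER_CUBIC))
E
```

```text
w5 6.6 [0.5947 0.0712 0.3657] [-0.3  0.1  0.2] 0.9994468869273787
scene5 6.65 [0.5947 0.0712 0.3659] [-0.7 -0.6 -0.9] 0.9995170652082158
```

View pics/w5c.png

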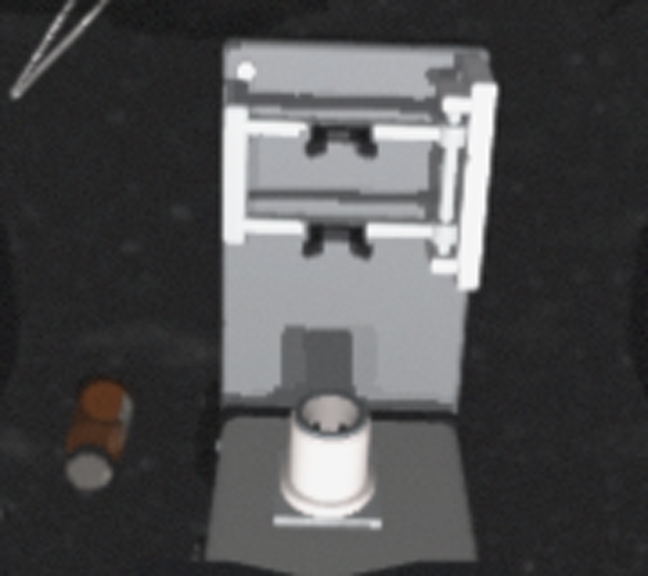

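View pics/scene5c.png

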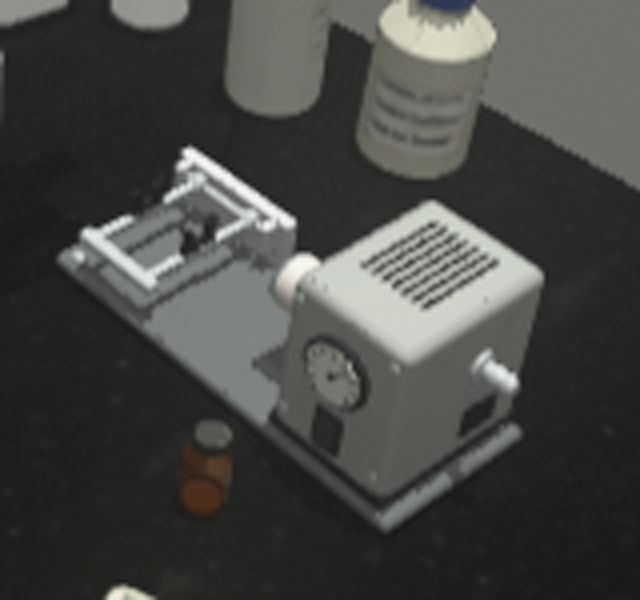

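```bash
cat > fit2.py <<'E'
from h import *
from scipy.optimize import least_squares
f=ld('w5'); c=lambda x,y:((x+.5)/3.6+190-.5,(y+.5)/3.6+200-.5)
picks=[(c(225,107),[-47,53,41]),(c(246,107),[-37,53,41]),(c(225,243),[-47,-9,41]),(c(243,243),[-37,-9,41]),
(c(472,84),[50,68,46]),(c(497,84),[60,68,46]),(c(457,288),[50,-24,46]),(c(480,290),[60,-24,46]),(c(331,414),[0,-70,68])]
def res(p,dz=0):
    a=p[2];Rz=np.array([[np.cos(a),-np.sin(a),0],[np.sin(a),np.cos(a),0],[0,0,1]])
    return np.concatenate([proj(f,Rz@(np.array(q)/1000)+[p[0],p[1],0])[0]-u for u,q in picks])
s=least_squares(res,[.6,-.072,0],loss='soft_l1');print(np.round(s.x,4),np.degrees(s.x[2]));print(np.round(res(s.x).reshape(-1,2),1))
E
python3 fit2.py
```

```text
[ 0.5986 -0.0668 -0.0357] -2.0444971795043942
[[-0.6 -0.3]
 [ 0.6 -0.1]
 [-0.7  0.4]
 [ 1.   0.7]
 [ 0.1 -0.4]
 [ 0.3 -0.2]
 [-0.5  0.4]
 [-0.2  0. ]
 [ 0.1 -0.4]]
```

```bash
python3 - <<'E'
from h import *
plan([.4391,.2514,.30],Rdown(-30.64),5)
E
```

```text
turn/row deg [0.   0.01 6.1 ]
[-0.0312, -0.0359, 0.0133]
[-0.0349, -0.0324, 0.0133]
[-0.0381, -0.0285, 0.0133]
[-0.0409, -0.0243, 0.0133]
[-0.0433, -0.0198, 0.0133]
```

Emit:
step_arm(rows=[[0.6,[-0.0312,-0.0359,0.0133],[0,0,6.1]],[0.6,[-0.0349,-0.0324,0.0133],[0,0,6.1]],[0.6,[-0.0381,-0.0285,0.0133],[0,0,6.1]],[0.6,[-0.0409,-0.0243,0.0133],[0,0,6.1]],[0.6,[-0.0433,-0.0198,0.0133],[0,0,6.1]],[0.6,[0,0,0.05],[0,0,0]],[0.6,[0,0,0.05],[0,0,0]],[0.6,[0,0,0],[0,0,0]],[0.6,[0,0,0],[0,0,0]]])

```text
time_s: 7.82
tcp_pos: [0.4397, 0.2517, 0.2023]
eef_rot: [[0.861, -0.509, 0.002], [-0.509, -0.861, 0.001], [0.001, -0.001, -1.0]]
contact_force: [0.3, 0.2, 0.6]
finger_gap: 0.599
```

```bash
python3 - <<'E'
from h import *
f=shot('w6');plan([.4391,.2514,.077],Rdown(-30.64),1)
E
```

```text
w6 7.825 [0.4397 0.2517 0.2023] [0.3 0.2 0.6] 0.5992197916548396
turn/row deg [-0.12 -0.1   0.03]
[-0.0007, 0.001, 0.1257]
```

View pics/w6.png

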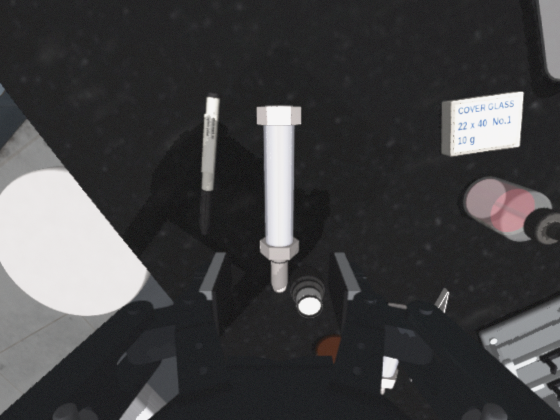

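```bash
python3 - <<'E'
from h import *
f=ld('w6');d=np.array([-.5096,-.8604]);n=np.array([.8604,-.5096])
for nm,p,z,x in [('capfront',(280,125.5),.026,-.071),('collar',(279.5,237),.026,.034),('tip',(279.5,292),.018,.086),('cap',(279.5,106),.03,-.085)]:
    q=atz(f,p,z)[:2]; o=q-x*d; print(nm,np.round(o,4),'off vs old',np.round([(o-[.4371,.2480])@d,(o-[.4371,.2480])@n],4))
a=f['color'][:,:,::-1];cv2.imwrite('pics/w6c.png',cv2.resize(a[95:300,240:330],None,fx=2.9,fy=2.9,interpolation=cv2.INTER_CUBIC))
E
```

```text
capfront [0.4378 0.248 ] off vs old [-0.0004  0.0006]
collar [0.4416 0.2554] off vs old [-0.0086  0.0001]
tip [0.4361 0.2461] off vs old [0.0021 0.0001]
cap [0.4379 0.2489] off vs old [-0.0012  0.0002]
```

View pics/w6c.png

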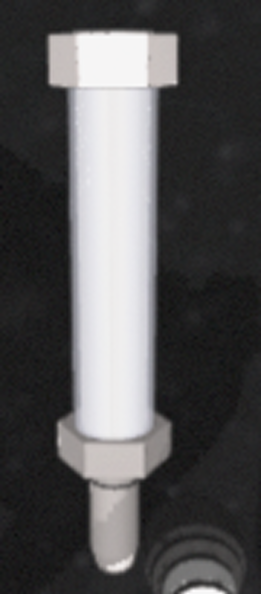

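Emit:
step_arm(rows=[[0.6,[-0.0005,0.001,0.05],[0,0,0]],[0.6,[0,0,0.045],[0,0,0]],[0.6,[0,0,0.03],[0,0,0]],[0.6,[0,0,0],[0,0,0]],[0,[0,0,0],[0,0,0]],[0,[0,0,0],[0,0,0]],[0,[0,0,0],[0,0,0]],[0,[0,0,0],[0,0,0]]], grip_force=30)

```text
time_s: 8.88
tcp_pos: [0.4391, 0.2515, 0.0777]
eef_rot: [[0.861, -0.509, 0.003], [-0.509, -0.861, 0.001], [0.002, -0.003, -1.0]]
contact_force: [-0.6, -0.9, 9.2]
finger_gap: 0.297
```

```bash
python3 - <<'E'
from h import *
f=shot('w7')
E
```

```text
w7 8.875 [0.4391 0.2515 0.0777] [-0.6 -0.9  9.2] 0.2974736510698585
```

View pics/w7.png

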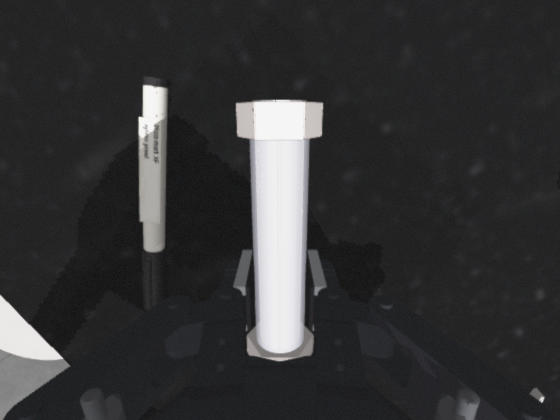

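```bash
python3 - <<'E'
from h import *
f=ld('w7');s=f['s']
for p,z,x in [((279.5,100.5),.032,-.085),((279.5,138),.029,-.071)]:
    q=atz(f,p,z); t=s['eef_rot'].T@(q-s['tcp_pos']); print(np.round(t,4),'origin tool y',t[1]-x)
E
```

```text
[-0.0003 -0.0821  0.046 ] origin tool y 0.0029218729864563947
[-0.0003 -0.0683  0.0489] origin tool y 0.0027327706187763867
```

Emit:
step_arm(rows=[[0,[0,0,-0.01],[0,0,0]],[0,[0,0,-0.03],[0,0,0]],[0,[0,0,-0.06],[0,0,0]],[0,[0,0,-0.06],[0,0,0]],[0,[0,0,-0.06],[0,0,0]],[0,[0,0,0],[0,0,0]],[0,[0,0,0],[0,0,0]]])

```text
time_s: 9.8
tcp_pos: [0.4377, 0.251, 0.2958]
eef_rot: [[0.861, -0.509, 0.0], [-0.509, -0.861, 0.0], [0.0, -0.0, -1.0]]
contact_force: [-1.2, -0.3, -2.2]
finger_gap: 0.293
```

```bash
python3 - <<'E'
from h import *
f=shot('w8')
plan([.5986+.022*.0357,-.0668+.022+.03,.22],Rdown(-2.05),8)
E
```

```text
w8 9.8 [0.4377 0.251  0.2958] [-1.2 -0.3 -2.2] 0.2931376877281059
turn/row deg [ 0.    0.01 -3.57]
[0.0343, 0.0183, 0.0094]
[0.0331, 0.0204, 0.0094]
[0.0318, 0.0224, 0.0094]
[0.0303, 0.0244, 0.0094]
[0.0287, 0.0262, 0.0094]
[0.0271, 0.0279, 0.0094]
[0.0253, 0.0296, 0.0094]
[0.0234, 0.0311, 0.0094]
```

View pics/w8.png

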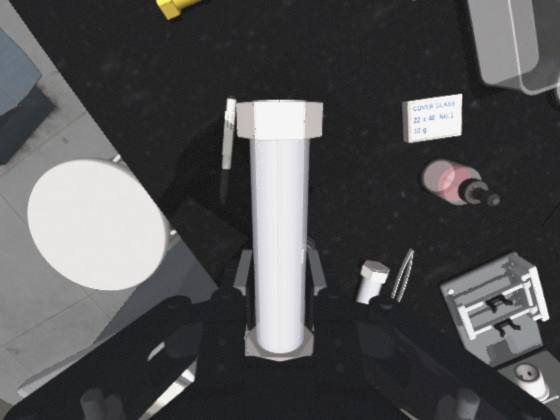

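Emit:
step_arm(rows=[[0,[0.0343,0.0183,0.0094],[0,0,-3.57]],[0,[0.0331,0.0204,0.0094],[0,0,-3.57]],[0,[0.0318,0.0224,0.0094],[0,0,-3.57]],[0,[0.0303,0.0244,0.0094],[0,0,-3.57]],[0,[0.0287,0.0262,0.0094],[0,0,-3.57]],[0,[0.0271,0.0279,0.0094],[0,0,-3.57]],[0,[0.0253,0.0296,0.0094],[0,0,-3.57]],[0,[0.0234,0.0311,0.0094],[0,0,-3.57]],[0,[0,0,0],[0,0,0]],[0,[0,0,0],[0,0,0]]])

```text
time_s: 11.1
tcp_pos: [0.5994, -0.0145, 0.2193]
eef_rot: [[0.999, -0.036, -0.002], [-0.036, -0.999, 0.0], [-0.002, -0.0, -1.0]]
contact_force: [-0.8, -0.3, 0.8]
finger_gap: 0.285
```

```bash
python3 - <<'E'
from h import *
f=shot('w9')
plan([.5986+.027*.0357,-.0668+.027,.142],Rdown(-2.05),1)
E
```

```text
w9 11.1 [ 0.5994 -0.0145  0.2193] [-0.8 -0.3  0.8] 0.2852361380704026
turn/row deg [-0.01  0.07  0.01]
[0.0011, 0.0257, 0.0778]
```

View pics/w9.png

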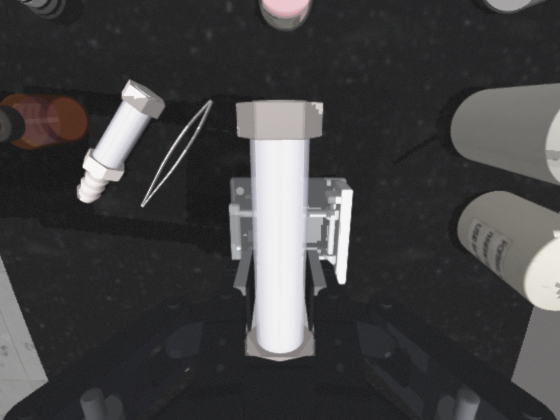

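Emit:
step_arm(rows=[[0,[0.0005,0.013,0.03],[0,0,0]],[0,[0,0.0125,0.028],[0,0,0]],[0,[0,0,0.02],[0,0,0]],[0,[0,0,0],[0,0,0]],[0,[0,0,0],[0,0,0]]])

```text
time_s: 11.78
tcp_pos: [0.5997, -0.0396, 0.1434]
eef_rot: [[0.999, -0.035, 0.001], [-0.035, -0.999, -0.0], [0.001, 0.0, -1.0]]
contact_force: [0.3, 0.4, -1.1]
finger_gap: 0.289
```

```bash
python3 - <<'E'
from h import *
f=shot('w10')
g=shot('scene10','scene')
a=g['color'][:,:,::-1][190:290,310:430]
cv2.imwrite('pics/scene10c.png',cv2.resize(a,None,fx=6,fy=6,interpolation=cv2.INTER_CUBIC))
g=shot('side10','side')
a=g['color'][:,:,::-1][220:340,270:370]
cv2.imwrite('pics/side10c.png',cv2.resize(a,None,fx=5,fy=5,interpolation=cv2.INTER_CUBIC))
plan([.5986+.022*.0357,-.0668+.022,.134],Rdown(-2.05),1)
E
```

```text
w10 11.775 [ 0.5997 -0.0396  0.1434] [ 0.3  0.4 -1.1] 0.28885619700576687
scene10 11.825 [ 0.5998 -0.0397  0.1436] [ 0.1  0.5 -0.9] 0.2903457976766401
side10 11.875 [ 0.5998 -0.0398  0.1435] [-0.2  0.2  0.1] 0.287904858262313
turn/row deg [ 0.02 -0.09  0.04]
[-0.0003, 0.0049, 0.0094]
```

View pics/scene10c.png

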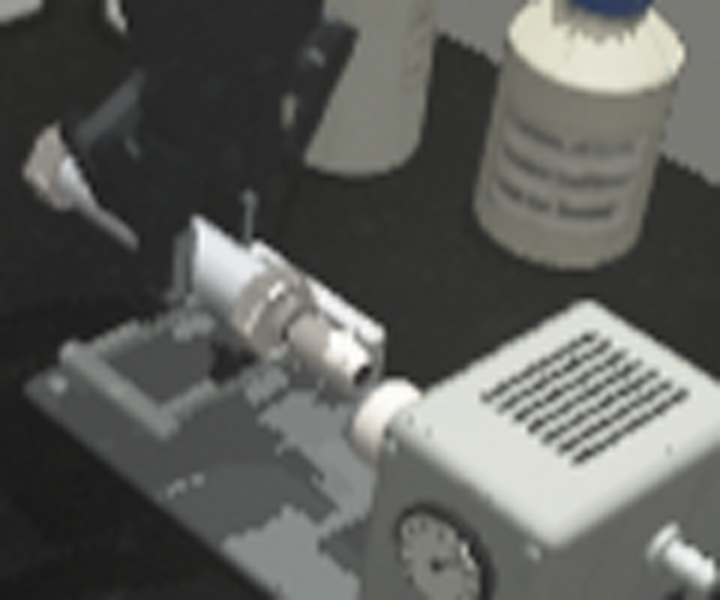

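View pics/side10c.png

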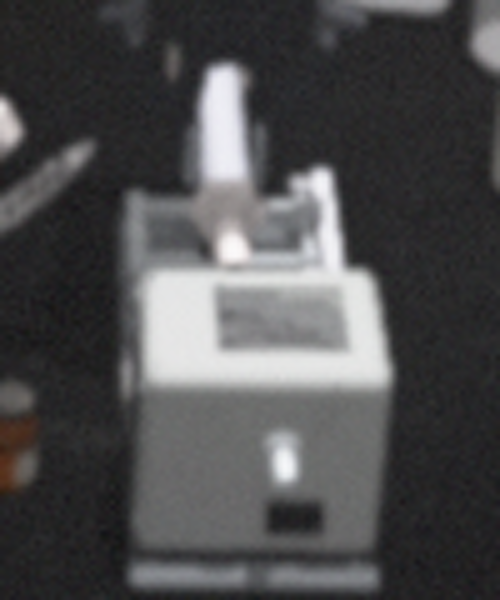

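```bash
python3 - <<'E'
from h import *
g=ld('scene10');s=g['s']
t=s['tcp_pos']+s['eef_rot']@np.array([0,.0895,.0617]);print(t)
u=np.array([np.sin(.0357),np.cos(.0357),0])
m=np.array([.5986,-.0668,.068])-.070*u
for P in (t,m): print((proj(g,P)[0]-[310,190]+.5)*6)
E
```

```text
[ 0.59680954 -0.12920822  0.08191224]
[363.46888043 377.5532311 ]
[373.5286965  417.08890679]
```

Emit:
step_arm(rows=[[0,[0,0.0025,0.004],[0,0,0]],[0,[0,0.0025,0.004],[0,0,0]],[0,[0,0,0.003],[0,0,0]],[0,[0,0,0.002],[0,0,0]],[0,[0,0,0],[0,0,0]],[0,[0,0,0],[0,0,0]]])

```text
time_s: 12.68
tcp_pos: [0.5996, -0.0453, 0.1296]
eef_rot: [[0.999, -0.036, 0.001], [-0.036, -0.999, -0.0], [0.001, 0.0, -1.0]]
contact_force: [2.5, -2.1, 3.8]
finger_gap: 0.289
```

Emit:
step_arm(rows=[[0.33,[0,0,0.0005],[0,0,0]],[0.4,[0,0,0],[0,0,0]],[0.5,[0,0,0],[0,0,0]],[0.5,[0,0,0],[0,0,0]]])

```text
time_s: 13.18
tcp_pos: [0.5993, -0.0451, 0.1287]
eef_rot: [[0.999, -0.035, -0.0], [-0.035, -0.999, 0.0], [-0.0, 0.0, -1.0]]
contact_force: [-0.3, 0.4, -0.3]
finger_gap: 0.503
```

```bash
python3 - <<'E'
from h import *
f=shot('w11')
g=shot('scene11','scene')
a=g['color'][:,:,::-1][190:290,310:430]
cv2.imwrite('pics/scene11c.png',cv2.resize(a,None,fx=6,fy=6,interpolation=cv2.INTER_CUBIC))
E
```

```text
w11 13.175 [ 0.5993 -0.0451  0.1287] [-0.3  0.4 -0.3] 0.5033630161599342
scene11 13.225 [ 0.5993 -0.0451  0.1288] [0.6 0.9 0.5] 0.49891468518781107
```

View pics/scene11c.png

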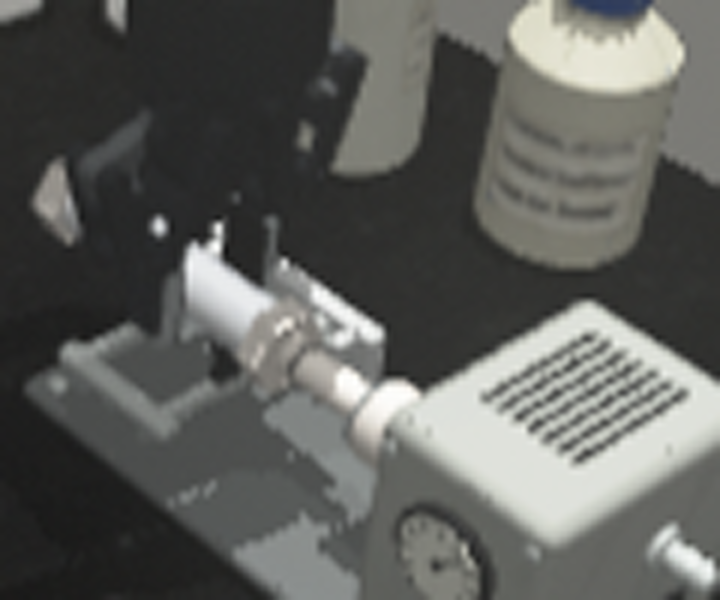

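View pics/w11.png

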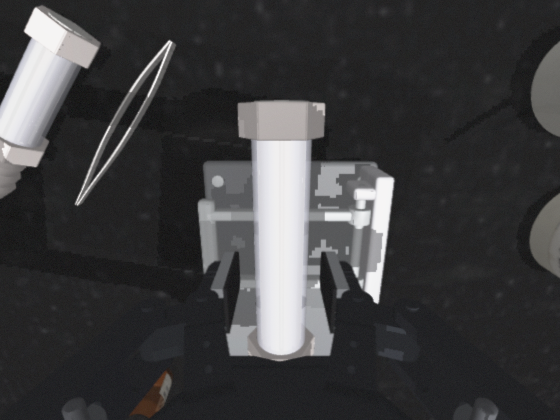

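Emit:
step_arm(rows=[[0.55,[0,0,-0.02],[0,0,0]],[0.55,[0,0,-0.05],[0,0,0]],[0.55,[0,-0.03,-0.05],[0,0,0]],[0.8,[0,-0.05,-0.05],[0,0,0]],[0.8,[0,-0.03,0],[0,0,0]],[0.8,[0,0,0],[0,0,0]],[0.8,[0,0,0],[0,0,0]]])

```text
time_s: 14.15
tcp_pos: [0.6029, 0.0586, 0.2925]
eef_rot: [[0.999, -0.035, -0.001], [-0.035, -0.999, -0.0], [-0.001, 0.0, -1.0]]
contact_force: [0.5, -0.2, 0.7]
finger_gap: 0.803
```

```bash
python3 - <<'E'
from h import *
f=shot('w12')
a=f['color'][:,:,::-1]
cv2.imwrite('pics/w12c.png',cv2.resize(a[150:370,190:370],None,fx=2.7,fy=2.7,interpolation=cv2.INTER_CUBIC))
g=shot('scene12','scene')
a=g['color'][:,:,::-1][190:290,310:430]
cv2.imwrite('pics/scene12c.png',cv2.resize(a,None,fx=6,fy=6,interpolation=cv2.INTER_CUBIC))
E
```

```text
w12 14.15 [0.6029 0.0586 0.2925] [ 0.5 -0.2  0.7] 0.8033423852460557
scene12 14.2 [0.6029 0.0583 0.2925] [ 0.5 -0.2 -0.5] 0.7978832924383672
```

View pics/w12c.png

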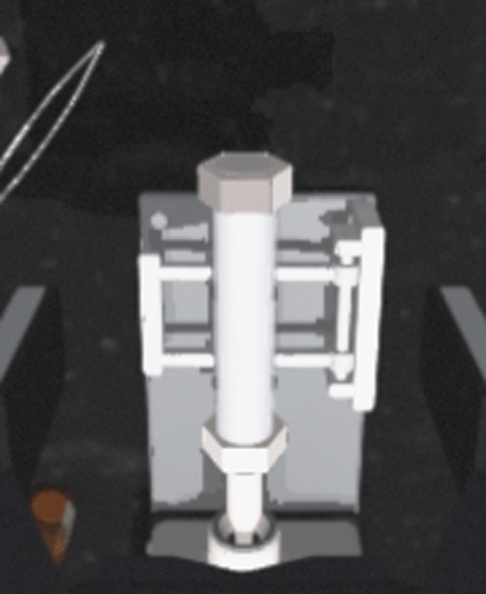

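View pics/scene12c.png

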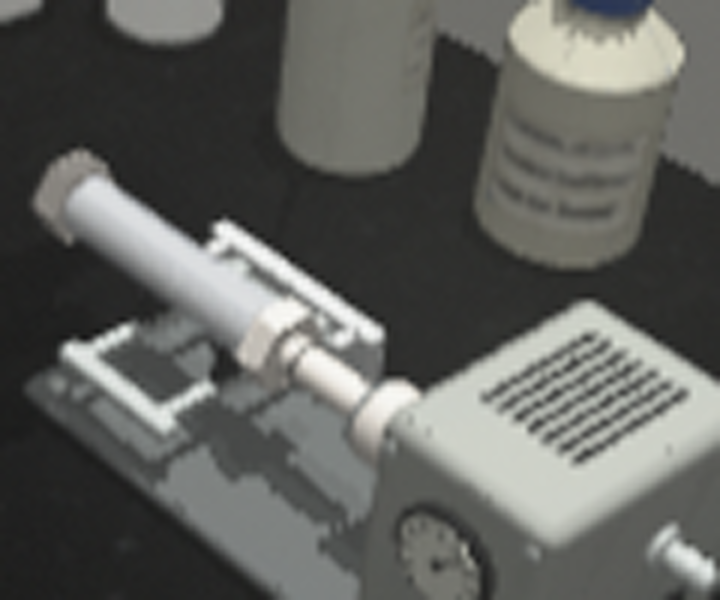

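```bash
python3 - <<'E'
from h import *
f=ld('w12');c=lambda x,y:((x+.5)/2.7+190-.5,(y+.5)/2.7+150-.5)
for p,z in [((245,180),.084),((245,153),.052),((245,166),.068)]: print(atz(f,c(*p),z))
u=np.array([.0357,.99936]); 
for y in(102.5,122,69): print(y,np.array([.5986,-.0668])+y/1000*u)
plan([.6029,.058,.135],Rdown(-2.05),1)
E
```

```text
[0.602361   0.03656634 0.084     ]
[0.60243205 0.03653399 0.052     ]
[0.60239422 0.03648515 0.068     ]
102.5 [0.60225925 0.0356344 ]
122 [0.6029554  0.05512192]
69 [0.6010633  0.00215584]
turn/row deg [ 0.02  0.05 -0.03]
[0.0001, 0.0001, 0.1575]
```

Emit:
step_arm(rows=[[0,[0,-0.003,0],[0,0,0]],[0,[0,0,0.02],[0,0,0]],[0,[0,0,0.04],[0,0,0]],[0,[0,0,0.045],[0,0,0]],[0,[0,0,0.045],[0,0,0]],[0,[0,0,0.0165],[0,0,0]],[0,[0,0,0],[0,0,0]],[0,[0,0,0],[0,0,0]]])

```text
time_s: 15.25
tcp_pos: [0.6039, 0.0619, 0.1283]
eef_rot: [[0.999, -0.035, 0.002], [-0.035, -0.999, -0.0], [0.002, 0.0, -1.0]]
contact_force: [0.6, 0.4, 1.4]
finger_gap: -0.001
```

```bash
python3 - <<'E'
from h import *
f=shot('w13')
g=shot('scene13','scene')
a=g['color'][:,:,::-1][170:290,290:430]
cv2.imwrite('pics/scene13c.png',cv2.resize(a,None,fx=5,fy=5,interpolation=cv2.INTER_CUBIC))
E
```

```text
w13 15.25 [0.6039 0.0619 0.1283] [0.6 0.4 1.4] -0.000893287249880848
scene13 15.3 [0.6039 0.0619 0.1284] [ 0.2  0.1 -0.1] 0.0025559989971335267
```

View pics/scene13c.png

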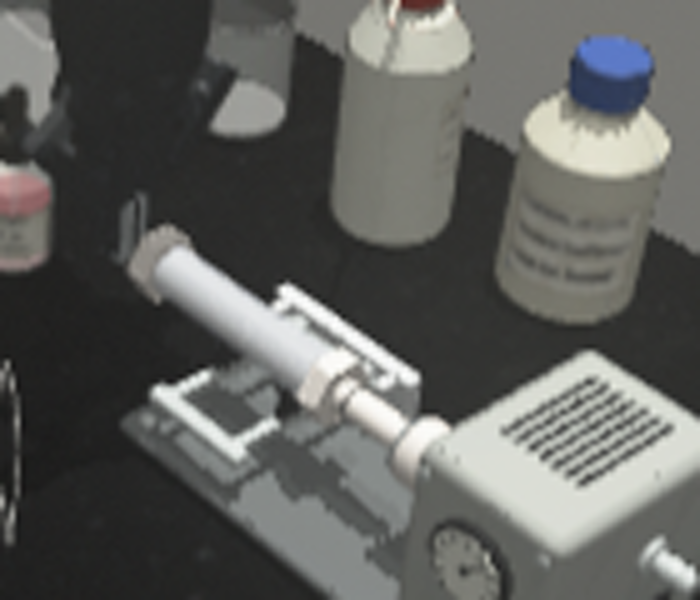

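View pics/w13.png

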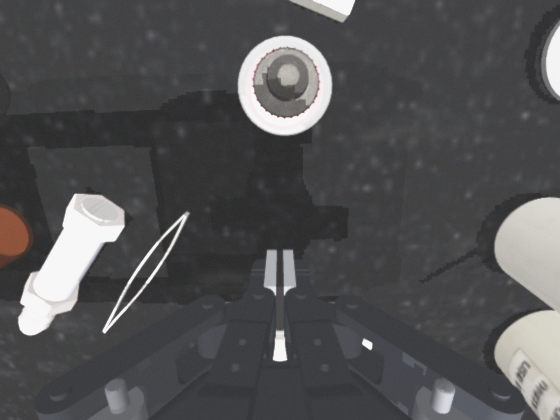

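Emit:
step_arm(rows=[[0,[-0.001,0.006,0],[0,0,0]],[0,[0,0.006,0],[0,0,0]],[0,[0,0.004,0],[0,0,0]],[0,[0,0.004,0],[0,0,0]],[0,[0,0.003,0],[0,0,0]],[0,[0,0.003,0],[0,0,0]],[0,[0,0,0],[0,0,0]]])

```text
time_s: 16.23
tcp_pos: [0.6012, 0.0358, 0.1264]
eef_rot: [[0.999, -0.036, -0.0], [-0.036, -0.999, -0.0], [-0.0, 0.0, -1.0]]
contact_force: [-0.5, -0.2, 0.2]
finger_gap: -0.004
```

```bash
python3 - <<'E'
from h import *
g=shot('scene14','scene')
a=g['color'][:,:,::-1][170:290,290:430]
cv2.imwrite('pics/scene14c.png',cv2.resize(a,None,fx=5,fy=5,interpolation=cv2.INTER_CUBIC))
E
```

```text
scene14 16.225 [0.6012 0.0358 0.1264] [-0.5 -0.2  0.2] -0.004067096144870259
```

View pics/scene14c.png

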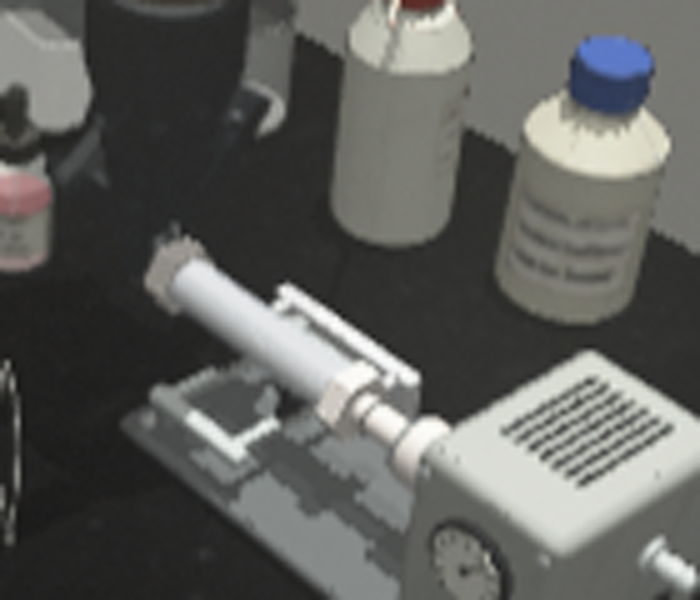

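Emit:
step_arm(rows=[[0,[0,0.003,0],[0,0,0]],[0,[0,0.003,0],[0,0,0]],[0,[0,0.003,0],[0,0,0]],[0,[0,0.003,0],[0,0,0]]])

```text
time_s: 16.77
tcp_pos: [0.6007, 0.0249, 0.1264]
eef_rot: [[0.999, -0.035, -0.0], [-0.035, -0.999, 0.002], [-0.0, -0.002, -1.0]]
contact_force: [0.5, 12.2, 0.9]
finger_gap: -0.003
```

Emit:
step_arm(rows=[[0,[0,0.003,0],[0,0,0]],[0,[0,0.003,0],[0,0,0]],[0,[0,0,0],[0,0,0]]])

```text
time_s: 17.15
tcp_pos: [0.6005, 0.0178, 0.1264]
eef_rot: [[0.999, -0.036, -0.0], [-0.036, -0.999, -0.0], [-0.0, 0.0, -1.0]]
contact_force: [0.6, -0.0, -1.0]
finger_gap: -0.003
```

Emit:
step_arm(rows=[[0,[0,0.0015,0],[0,0,0]],[0,[0,0.0015,0],[0,0,0]],[0,[0,0,0],[0,0,0]]])

```text
time_s: 17.52
tcp_pos: [0.6004, 0.015, 0.1265]
eef_rot: [[0.999, -0.035, -0.0], [-0.035, -0.999, -0.0], [-0.0, 0.0, -1.0]]
contact_force: [-0.1, 2.9, -1.1]
finger_gap: -0.004
```

Emit:
step_arm(rows=[[0,[0,0.001,0],[0,0,0]],[0,[0,0,0],[0,0,0]]])

```text
time_s: 17.77
tcp_pos: [0.6004, 0.0141, 0.1264]
eef_rot: [[0.999, -0.035, -0.0], [-0.035, -0.999, 0.0], [-0.0, -0.0, -1.0]]
contact_force: [0.2, 3.2, 0.8]
finger_gap: 0.002
```

Emit:
step_arm(rows=[[0,[0,0.001,0],[0,0,0]],[0,[0,0,0],[0,0,0]]])

```text
time_s: 18.02
tcp_pos: [0.6004, 0.0131, 0.1265]
eef_rot: [[0.999, -0.035, -0.0], [-0.035, -0.999, 0.0], [-0.0, 0.0, -1.0]]
contact_force: [-0.4, 4.4, -0.2]
finger_gap: -0.002
```

Emit:
step_arm(rows=[[0,[0,0.001,0],[0,0,0]],[0,[0,0,0],[0,0,0]]])

```text
time_s: 18.27
tcp_pos: [0.6003, 0.0126, 0.1265]
eef_rot: [[0.999, -0.035, -0.0], [-0.035, -0.999, 0.001], [-0.0, -0.001, -1.0]]
contact_force: [0.3, 10.5, 0.1]
finger_gap: -0.003
```

Emit:
step_arm(rows=[[0,[0,0.001,0],[0,0,0]],[0,[0,0,0],[0,0,0]]])

```text
time_s: 18.52
tcp_pos: [0.6003, 0.0125, 0.1265]
eef_rot: [[0.999, -0.035, 0.0], [-0.035, -0.999, 0.003], [-0.0, -0.003, -1.0]]
contact_force: [0.4, 19.1, 1.5]
finger_gap: -0.001
```

Emit:
step_arm(rows=[[0,[0,0.001,0],[0,0,0]],[0,[0,0,0],[0,0,0]]])

```text
time_s: 18.77
tcp_pos: [0.6003, 0.0123, 0.1265]
eef_rot: [[0.999, -0.035, 0.0], [-0.035, -0.999, 0.004], [-0.0, -0.004, -1.0]]
contact_force: [0.8, 27.1, 1.5]
finger_gap: 0.005
```

Emit:
step_arm(rows=[[0,[0,-0.006,0],[0,0,0]],[0,[0,-0.02,0],[0,0,0]],[0,[0,-0.02,0],[0,0,0]],[0,[0,-0.01,-0.05],[0,0,0]],[0.6,[0,0,-0.06],[0,0,0]],[1,[0,0,-0.05],[0,0,0]],[1,[0,0,0],[0,0,0]],[1,[0,0,0],[0,0,0]],[1,[0,0,0],[0,0,0]]])

```text
time_s: 19.9
tcp_pos: [0.602, 0.0664, 0.285]
eef_rot: [[0.999, -0.035, -0.002], [-0.035, -0.999, -0.0], [-0.002, 0.0, -1.0]]
contact_force: [0.6, -0.0, -0.8]
finger_gap: 0.999
```

```bash
python3 - <<'E'
from h import *
f=shot('w15')
a=f['color'][:,:,::-1]
cv2.imwrite('pics/w15c.png',cv2.resize(a[150:370,190:370],None,fx=2.7,fy=2.7,interpolation=cv2.INTER_CUBIC))
g=shot('scene15','scene')
a=g['color'][:,:,::-1][170:290,290:430]
cv2.imwrite('pics/scene15c.png',cv2.resize(a,None,fx=5,fy=5,interpolation=cv2.INTER_CUBIC))
E
```

```text
w15 19.9 [0.602  0.0664 0.285 ] [ 0.6 -0.  -0.8] 0.9986854540001783
scene15 19.95 [0.602  0.0663 0.2852] [ 0.5 -0.4  0.5] 1.001516891026729
```

View pics/w15c.png

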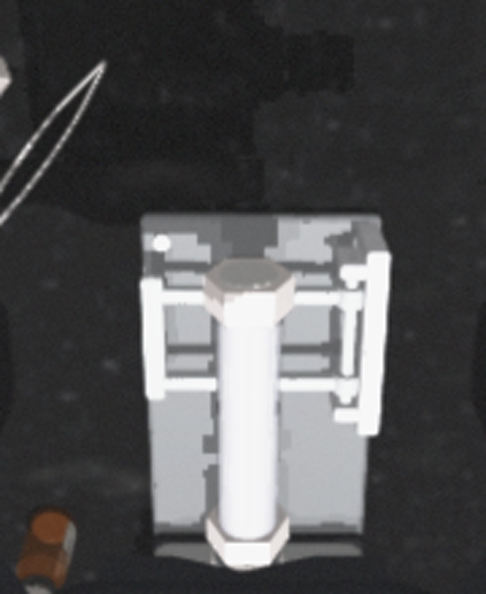

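View pics/scene15c.png

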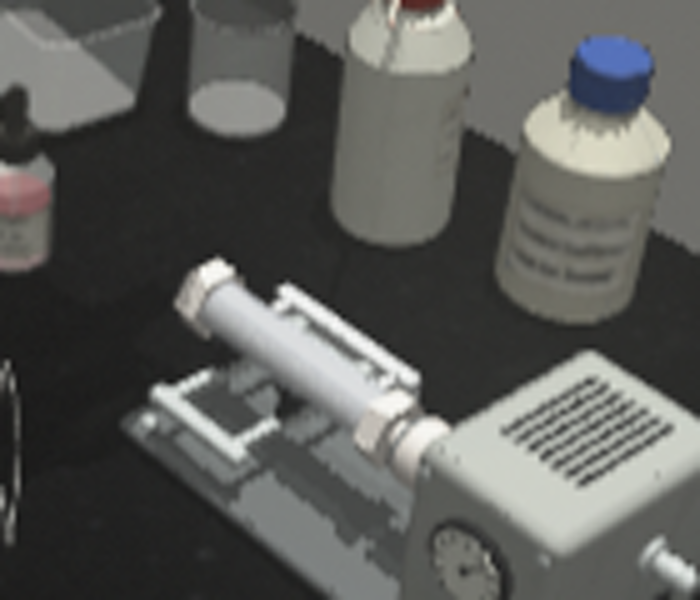

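View pics/scene15.png

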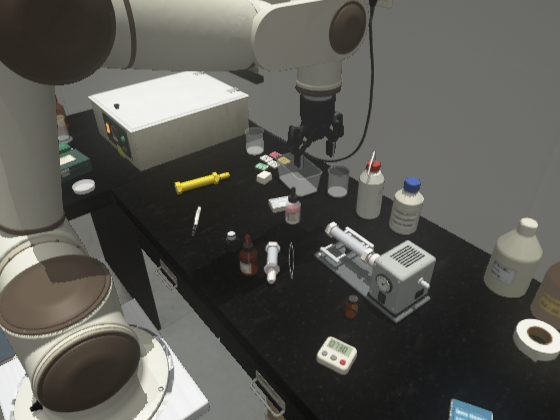

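```bash
python3 - <<'E'
from h import *
f=ld('w15');c=lambda x,y:((x+.5)/2.7+190-.5,(y+.5)/2.7+150-.5)
print(atz(f,c(249,292),.084),atz(f,c(249,260),.052))
print(bot.sign_off())
E
```

```text
[0.60112724 0.0025721  0.084     ] [6.01229168e-01 4.14949992e-04 5.20000000e-02]
the job is handed in; nothing more can be done
None
```

The filter tube is fitted and home in the port, and I handed the job in at about 20 s of the 61 s allowed.

- **Rest:** I folded it down with closed fingers until it pressed on its stop, at 31 N with the fingertips at z ≈ 40 mm.
- **Tube:** I picked the longer one with the slim plain spigot, gripping it by its clear wall, and laid it in the saddles. The tip was about 2 mm short of the port mouth when I let go.
- **Push:** With closed fingers on the end cap only, it passed the seal at about 12 N. It stopped hard where I expected, with the force rising from 10 to 27 N over about 0.3 mm of travel, and I then backed off.

**Last checks:**
- The cap face measured y ≈ 0.0004 to 0.0026 m, against 0.002 m predicted for fully home.
- About 8 mm of spigot shows between the collar and the port, as it should. I could not make out the dark ring itself in the pictures.
- The rest is level and the gripper is clear of everything. In the last scene picture, the barbed tube, the yellow look-alike and the other things look where they were at the start; I did not measure them.
- No check failed. The early unit position from the scene and side cameras was a few millimetres off the later wrist-camera fit, so I used the wrist-camera one.

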